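Kit the case tray with wire and wax knife

TASK

Get the white case tray ready for the next job. First slide the larger of the two wire spools straight up off its post and set it down flat, not dropped, in the tray's wide compartment; then pull the wax knife out of its upright holder and lower it into the tray's narrow compartment, tipped well over before you let go, so that it ends up lying along that compartment. Leave the spool stand, the small spool on its post, the knife holder, the plaster model and the dropper bottle standing where they are.

Things in the scene. Friction and masses are not known exactly. Their poses are not given: they have to be found in the camera images.
- spool_stand: Loose weighted stand (0.9 kg): dark steel base 190 x 80 x 14 mm with two equal upright steel posts, at x = -55 and +55 mm in its own frame (y = 0), 12 mm in diameter, tops 72 mm above the bench; a shoulder 26 mm wide at each foot carries the spool's underside 24 mm above the bench. Origin: centre of the base's underside; z up.
- large_spool: The larger spool of steel wire, on one of the two posts (either one): white plastic flanges 58 mm in diameter, 4 mm thick, at bottom and top, 36 mm high overall, wound with wire to 52 mm diameter, bore 16 mm. About 0.2 kg. Origin: centre of its underside; z along its axis, up.
- large_spool_center (a point): Centre of the large spool, on its axis, 18 mm above its underside.
- small_spool: The smaller spool, on the other post, to be left there: flanges 42 mm in diameter, 36 mm high, bore 16 mm. Origin: centre of its underside; z up.
- small_spool_center (a point): Centre of the small spool, 18 mm above its underside.
- holder: Loose heavy aluminium cylinder (0.6 kg) standing on the bench, 48 mm in diameter, 72 mm high, with an upright well 16 mm wide from the top down to a floor 12 mm above the bench; the wax knife stands in the well. Origin: centre of its underside; z up.
- wax_knife: Wax knife upright (it may lean a few degrees) in the holder, 147 mm long, 40 g: straight round black handle 11 mm in diameter from the butt to 115 mm, a square steel guard 14 x 14 mm from 119 to 124 mm (it stops the knife rolling), then a flat blade 9 mm wide. 87 mm stands out of the holder. Origin: centre of the butt (lower) end; z along the knife towards the blade.
- knife_butt (a point): Centre of the knife's butt end (lower end at the start).
- knife_mid (a point): Middle of the knife's length, 73.5 mm from either end.
- knife_tip (a point): Tip of the knife's blade, 147 mm from the butt along the knife.
- case_tray: White open plastic tray, fixed, 208 x 208 mm outside, 25 mm high, walls and floor 4 mm thick. A divider along the tray's x parts it into a wide compartment (200 mm along x, 120 mm along y, on the -y side) and a narrow one (200 mm along x, 76 mm along y, on the +y side). Origin: centre of the underside; z up.
- spool_bay (a point): Centre of the wide compartment's floor (top face of the floor, 4 mm above the bench); axes as the tray.
- tool_bay (a point): Centre of the narrow compartment's floor (top face of the floor, 4 mm above the bench); axes as the tray, x along the compartment.
- plaster_model: Bystander: small plaster dental model, 58 x 64 mm base, 30 mm high, loose. Origin: centre of its underside.
- dropper_bottle: Bystander: small clear dropper bottle, 36 mm in diameter, 85 mm high, loose. Origin: centre of its underside.
There are look-alikes about, which are no part of the job. Leave any pink or turquoise look-alike of the small_spool alone.

How it is judged (in metres and radians):
On the way, in this order (a step that is already met when the one before it is completed fails the run):
1. the large spool has been slid up clear of its post, still roughly level (within about 20 degrees) (z of large_spool_center in the frame of spool_stand above 0.089 m and angle between the z axis of large_spool and the z axis of spool_stand, either way round below 0.35 rad), for 0.05 s.
2. the large spool has been lowered into the wide compartment by the fingers: still touched by them with its underside within 12 mm of the tray's floor (x of large_spool_center in the frame of case_tray between -0.1 and 0.1 m and y of large_spool_center in the frame of case_tray between -0.1 and 0.02 m and z of large_spool_center in the frame of case_tray below 0.034 m and contact force between the fingers and large_spool above 0.2 N), for 0.05 s.
3. the wax knife has been pulled out of its holder: its butt end is above the holder's rim (z of knife_butt in the frame of holder above 0.073 m), for 0.05 s.
4. the wax knife has been lowered into the narrow compartment by the fingers: still touched by them, tipped over, with its middle less than 65 mm above the tray's floor (x of knife_mid in the frame of case_tray between -0.1 and 0.1 m and y of knife_mid in the frame of case_tray between 0.02 and 0.104 m and z of knife_mid in the frame of case_tray below 0.069 m and contact force between the fingers and wax_knife above 0.2 N), for 0.05 s.
At the end, for the whole second after the job is handed in: Large spool flat (0.12 rad) on the wide compartment's floor; wax knife in the narrow one, both ends inside and below the wall tops; both at rest. Small spool on its post; it, stand, holder, model and bottle upright within 30 mm of their starts (x of large_spool_center in the frame of case_tray between -0.1 and 0.1 m and y of large_spool_center in the frame of case_tray between -0.1 and 0.02 m and z of large_spool_center in the frame of case_tray between 0.016 and 0.028 m and angle between the z axis of large_spool and the z axis of case_tray, either way round below 0.12 rad and x of knife_butt in the frame of case_tray between -0.104 and 0.104 m and y of knife_butt in the frame of case_tray between 0.02 and 0.104 m and z of each of knife_butt, knife_tip in the frame of case_tray below 0.026 m and x of knife_tip in the frame of case_tray between -0.104 and 0.104 m and y of knife_tip in the frame of case_tray between 0.02 and 0.104 m and linear speed of each of large_spool, wax_knife below 0.03 m/s and distance of each of small_spool, spool_stand, holder, plaster_model, dropper_bottle from where it was at the start of the episode below 0.03 m and z of small_spool_center in the frame of spool_stand below 0.055 m and angle between each of spool_stand, holder, plaster_model, dropper_bottle's own z axis and vertical below 0.15 rad); the robot touches nothing.
It fails at once if the spool stand is shifted more than 30 mm or tipped more than 0.3 rad (distance of spool_stand from where it was at the start of the episode above 0.03 m or angle between spool_stand's own z axis and vertical above 0.3 rad).
It fails at once if the small spool is moved more than 30 mm (distance of small_spool from where it was at the start of the episode above 0.03 m).
It fails at once if the knife holder is shifted more than 30 mm or tipped more than 0.3 rad (distance of holder from where it was at the start of the episode above 0.03 m or angle between holder's own z axis and vertical above 0.3 rad).
It fails at once if the plaster model or the dropper bottle is shifted more than 30 mm or tipped (distance of any of plaster_model, dropper_bottle from where it was at the start of the episode above 0.03 m or angle between any of plaster_model, dropper_bottle's own z axis and vertical above 0.3 rad).
It also fails if it takes over 51 s, if anything falls off the work surface, if the arm or the gripper's body presses on something with over 40 N, if the wrist force passes 120 N, or if a joint passes its speed limit or range.

ROBOT

A 6-joint arm with a two-finger parallel gripper is mounted at the origin on the work surface. World frame = base frame: x ahead of the robot, y to its left, z up, the work surface at z = 0. Lengths are in m, angles in degrees, forces in N, time in s.
With the tool pointing down it reaches from about 0.4 to 0.825 m from the base axis. Payload 7 kg.
Tool frame: the origin (TCP) lies midway between the tips of the shut fingers; the grasp point (between the pads) lies 19 mm behind it; z points along the fingers, y is the line along which they close (so a half turn about z gives the same grasp; the last joint's range is limited). The gripper opens to 88 mm and grips with 3 to 60 N. Pads are 19 mm wide; open, the fingers measure 130 mm over their backs; the gripper's body (78 mm by 193 mm) begins 47 mm behind the grasp point.
Start: joints at [-59.009, 20.546, 0.682, 0, -70.136, -16.507], TCP at [0.169, -0.654, 0.227] pointing down, gripper open.
Joint ranges: [-176.03, 176.03], [-82.01, 121.73], [-58.28, 71.71], [-173.87, 95.51], [-174.79, -0.11], [-173.66, 173.66]. Speed limits (degrees/s): [136.94, 136.94, 172.46, 180, 180, 180].

INTERFACE

Orientations are given as [roll, pitch, yaw] about the fixed x, y, z axes, in that order (R = Rz(yaw) Ry(pitch) Rx(roll)).
In Python, from plant import get_state, optics, order gives the robot as it stands. The module is installed in compiled form; this text tells all that it offers.
- The arm moves only by the tool send_rows, never from a script. Its argument "moves" is a list of rows, each an object with "slide": the shift along the tool's x, y, z as a fraction of full scale, a list of three; "turn": the turn about the tool's z as a fraction of full scale; "gripper": the opening, from 0 (shut) to 1 (fully open). A call has exactly 5 rows; each row is the pose to reach, as a shift and turn from the pose commanded when the call began, along the tool's axes at that moment; what a row does not reach only later rows make up. Full scale, the value 1, is 150 mm for a shift and 90 degrees for a turn. A row lasts 1/12 s, in which the tool goes at most 41.7 mm and 7.16 degrees, less where a joint would pass 70% of its speed; a pose out of reach is approached as far as the arm can. A call with a number of a shift or a turn outside -1 to 1 is refused whole. A call with a gripper value outside its range is refused whole. The fingers move at their own pace and stop on an object; "newtons" is the grip in N (left out, the last holds). Time passes only in rows, so rows that repeat a pose let the fingers close, or fill a call up. It gives the time, the measured TCP pose, the force, the opening and the grip force at its end, in the units of the state.
- get_state(): the state, without advancing time (a new reading comes with each control period).
- optics.capture(name): name is "scene" or "top" or "wrist"; returns a dict with "img" (420x560x3 uint8, red, green, blue), "intrinsics" (3x3 intrinsics, pixels), "origin" and "attitude" of the camera in the world. Camera axes: x right, y down, z forward; pixel columns grow to the right and rows downward; lengths in m; the calibration is good to about 2 mm. A picture is of the moment at which its call begins. There is no depth.
- order.close_job(): hands the job in; it is judged then, once.
Trained networks look in the newest picture that a camera, given by its name, has taken for a name from the list of things; names that differ only in an ending like _2 or _b are one class to them, and where a whole thing is asked for, a point or a joint stands for the part that bears it (a point fixed in the world has none). Each returns a list of dicts, best first, with "p" (0 to 1); they miss things now and then, are a little off and sometimes report something else, mostly with a low value. They report only what shows in the picture. A call takes as long as a camera call. They do not tell look-alikes from the thing itself.
- optics.look_for(camera, name): "location" ([x, y, z] in m, in world coordinates, good to about 4 mm: the middle of the surface that is visible of it).
The state is a dict: "time_s": time; "joints": joint angles; "qd": joint speeds; "joint_torque": joint torques, N m; "tcp_pos": TCP position; "eef_rot": TCP orientation; "contact_force": force on the tool from outside, world axes, zero at the start; "moment": the same for the moment, N m; "gripper_width": finger opening in m; "gripper_force": force on a finger pad.
Only numpy, scipy, OpenCV 4.12 (cv2) and the standard library are available. Lean on these libraries where they do the work, as an engineer would, in place of code of your own. Each camera call takes 0.05 s, during which the arm holds its last target. There are 200 camera calls.

## Working session

There is one attempt and no reset: what is moved stays moved. The work goes in short steps, Python scripts to look and compute and a tool call to move; the robot and the scene stay as the last step left them, time stands still between calls to the robot, and variables do not carry over. Pictures are saved under pics/ and viewed, at most 10 in all, crops included, and the job is handed in when it is done.

Besides the shell and the picture viewer there is one more tool, called after ">>>" as a command line: name --argument value ..., lists and objects as JSON in quotes. send_rows: Moves the arm, as the interface text tells. Shift numbers are shares of 150 mm and turn numbers shares of 90 degrees, none past 1 either way. Its arguments: {"type":"object","properties":{"moves":{"type":"array"},"newtons":{"type":"number"}},"required":["moves"]}

```bash
mkdir -p pics; cat > h.py <<'E'
import numpy as np, cv2
from plant import get_state, optics, order
def cap(n,f=None):
    d=optics.capture(n)
    if f: cv2.imwrite('pics/'+f,d['img'][:,:,::-1])
    return d
def att(d):
    A=np.array(d['attitude'],float)
    if A.shape==(3,3): return A
    from scipy.spatial.transform import Rotation as R
    return R.from_euler('xyz',A,degrees=True).as_matrix() if A.size==3 else R.from_quat(A).as_matrix()
def ray(d,u,v,z):
    K=np.array(d['intrinsics']);o=np.array(d['origin']);r=att(d)@np.linalg.inv(K)@[u,v,1]
    return o+r*(z-o[2])/r[2]
def proj(d,p):
    c=np.array(d['intrinsics'])@att(d).T@(np.array(p)-d['origin']);return c[:2]/c[2]
E
python3 - <<'E'
from h import *
for c in ['scene','top']:
    d=cap(c,c+'0.png'); print(c,d['origin'],np.round(d['attitude'],3).tolist(),np.round(d['intrinsics'],1).tolist())
    for n in ['large_spool','small_spool','spool_stand','holder','wax_knife','knife_tip','knife_mid','case_tray','spool_bay','tool_bay','plaster_model','dropper_bottle']:
        for r in optics.look_for(c,n)[:3]: print(n,round(r['p'],2),np.round(r['location'],3),proj(d,r['location']).round())
s=get_state();print(s)
E
```

```text
scene [1.02330878 0.40732021 0.63395549] [-129.939, 1.178, 128.124] [[398.0, 0.0, 281.0], [0.0, 398.0, 208.7], [0.0, 0.0, 1.0]]
large_spool 0.76 [ 0.607 -0.263  0.057] [172. 196.]
large_spool 0.57 [ 0.593 -0.     0.007] [261. 256.]
small_spool 0.66 [ 0.391 -0.181  0.028] [258. 176.]
small_spool 0.47 [ 0.497 -0.24   0.046] [213. 181.]
small_spool 0.46 [ 0.399 -0.256  0.027] [235. 168.]
spool_stand 0.83 [ 0.543 -0.25   0.018] [198. 198.]
spool_stand 0.74 [ 0.591 -0.003  0.004] [261. 256.]
holder 0.8 [0.451 0.256 0.052] [406. 256.]
holder 0.17 [0.438 0.251 0.118] [412. 227.]
wax_knife 0.57 [0.43  0.252 0.117] [414. 225.]
knife_tip 0.66 [0.438 0.253 0.116] [413. 228.]
knife_tip 0.16 [0.596 0.001 0.01 ] [261. 256.]
knife_mid 0.55 [0.433 0.25  0.116] [412. 226.]
case_tray 0.83 [0.585 0.    0.008] [264. 254.]
case_tray 0.74 [0.764 0.224 0.018] [299. 376.]
case_tray 0.58 [ 0.723 -0.196  0.043] [151. 240.]
spool_bay 0.59 [ 0.591 -0.005  0.01 ] [260. 254.]
tool_bay 0.91 [ 0.592 -0.002  0.005] [261. 256.]
plaster_model 0.23 [0.437 0.246 0.116] [410. 226.]
dropper_bottle 0.86 [ 0.725 -0.199  0.0
[... 991 characters left out ...]
76. 142.]
{'time_s': 1.3, 'joints': array([-5.90086592e+01,  2.05479475e+01,  6.80795451e-01,  1.75831924e-03,
       -7.01339445e+01, -1.65071638e+01]), 'qd': array([ 0.01216209, -0.03352113,  0.00435073, -0.00047278, -0.07779821,
       -0.01648804]), 'joint_torque': array([ 6.96452553e-04, -5.82381535e+01,  2.93300360e+01,  7.00245336e+00,
        1.23013003e-02, -4.20818060e-05]), 'tcp_pos': array([ 0.16879871, -0.65353896,  0.22654   ]), 'eef_rot': array([ 1.79999419e+02, -1.89706579e-03, -1.65515225e+02]), 'contact_force': array([-0.03323109,  0.21464919, -0.0357075 ]), 'moment': array([-0.06813658, -0.01931909, -0.01393183]), 'gripper_force': 0.0, 'gripper_width': 0.08776111513007993}
```

View pics/scene0.png

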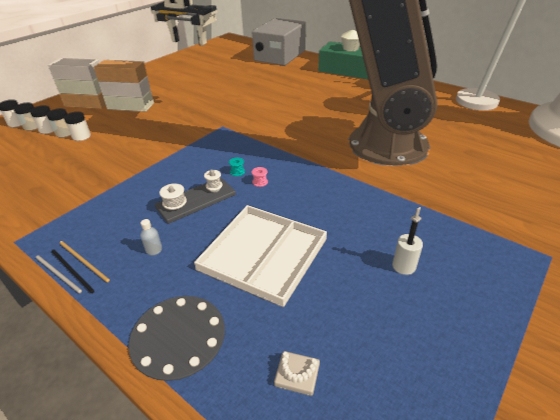

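View pics/top0.png

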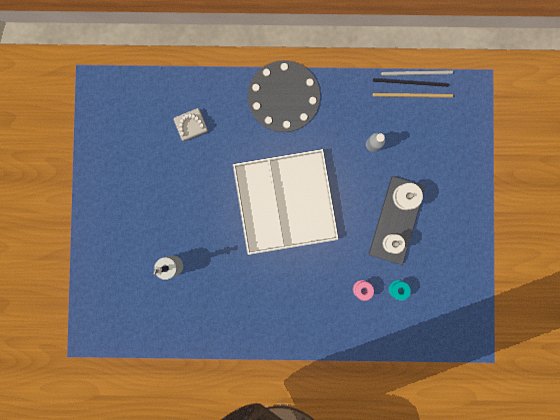

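The scene view shows the stand with the large spool at (172,196), the small one at (213,181), the holder and knife at (407,250), and the tray at (262,254) with its narrow side towards the holder. In the top view the large spool is at (407,196), the knife at (165,267), and the tray corners near (234,165), (323,150), (338,239) and (248,254).

```bash
python3 - <<'E'
from h import *
t=cap('top');s=cap('scene')
# tray corners at rim
C=[ray(t,u,v,.025) for u,v in [(234,165),(323,150),(338,239),(248,254)]]
print('tray',np.round(C,3).tolist(),np.mean(C,0).round(3), [round(np.linalg.norm(C[i]-C[i-1]),3) for i in range(4)])
print('yaw',np.degrees(np.arctan2(*( (C[0]-C[3]+C[1]-C[2])[[1,0]]))), 'div',ray(t,271,160,.025),ray(t,289,246,.025))
print('spool',ray(t,407,196,.06),'small',ray(t,394,243.5,.06),'bottle',ray(t,378,140,.085))
def crop(d,u,v,r=26,k=11):return cv2.resize(d['img'][v-r:v+r,u-r:u+r],None,fx=400/(2*r),fy=300/(2*r)*4/3*.75,interpolation=cv2.INTER_CUBIC)
def c2(d,u,v,w,h):return cv2.resize(d['img'][v-h:v+h,u-w:u+w],(400,300),interpolation=cv2.INTER_CUBIC)
m=np.vstack([np.hstack([c2(t,407,200,32,24),c2(t,165,267,32,24)]),np.hstack([c2(s,172,196,32,24),c2(s,410,238,48,36)])])
cv2.imwrite('pics/m1.png',m[:,:,::-1])
E
```

```text
tray [[0.662, 0.109, 0.025], [0.698, -0.093, 0.025], [0.497, -0.128, 0.025], [0.46, 0.074, 0.025]] [ 0.579 -0.009  0.025] [np.float64(0.204), np.float64(0.205), np.float64(0.205), np.float64(0.206)]
yaw 9.92340740662549 div [0.67416863 0.02522335 0.025     ] [ 0.47949572 -0.01798944  0.025     ]
spool [ 0.59329478 -0.27476498  0.06      ] small [ 0.48905497 -0.24662268  0.06      ] bottle [ 0.71124844 -0.20566805  0.085     ]
```

View pics/m1.png

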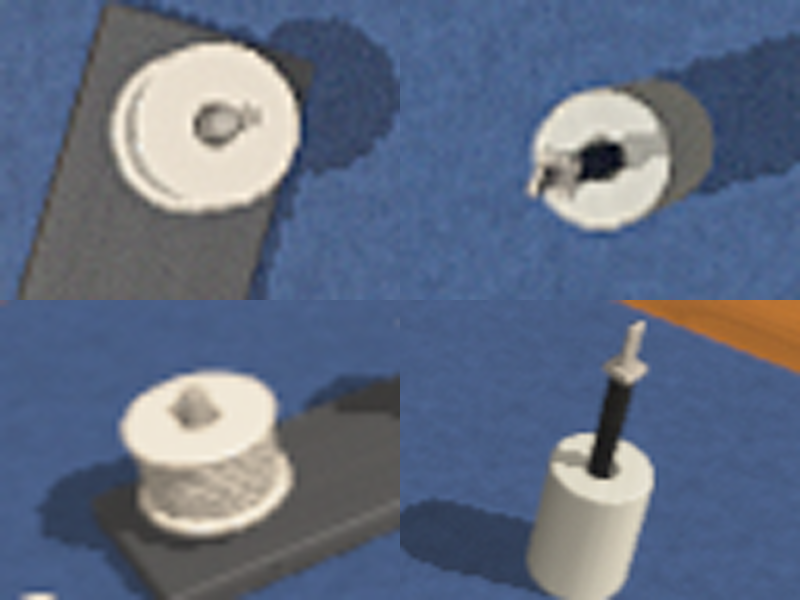

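The crops show the large spool's top flange centred at top-view (409.2,196.5). The holder's top is at (165.3,268.3), the knife's guard at (158.1,270.5) and its tip at (154.6,274.2). The knife leans a little.

```bash
cat >> h.py <<'E'
from scipy.spatial.transform import Rotation as R
def togo(p,z=None):
    s=get_state();M=R.from_euler('xyz',s['eef_rot'],degrees=True).as_matrix()
    print('t',s['time_s'],'tcp',s['tcp_pos'].round(4),'rot',s['eef_rot'].round(1),'w',round(s['gripper_width'],4))
    print('slide units',(M.T@(np.array(p)-s['tcp_pos'])/.15).round(3))
E
python3 - <<'E'
from h import *
t=cap('top');s=cap('scene')
print('spool top',ray(t,409.2,196.5,.06).round(4),'scene',ray(s,140+198/6.25,172+102/6.25,.06).round(4))
print('holder',ray(t,165.3,268.3,.072).round(4),'scene',ray(s,362+203/4.167,202+165/4.167,.072).round(4))
def tri(a,b):
    P=[np.array(d['intrinsics'])@att(d).T@np.c_[np.eye(3),-np.array(d['origin'])] for d in (t,s)]
    x=cv2.triangulatePoints(P[0],P[1],np.array(a,float),np.array(b,float));return (x[:3]/x[3]).ravel().round(4)
print('tip',tri((154.6,274.2),(418.9,208)),'guard',tri((158.1,270.5),(416.5,218.8)))
togo([.594,-.275,.16])
E
```

```text
spool top [ 0.5923 -0.2796  0.06  ] scene [ 0.5889 -0.2845  0.06  ]
holder [0.4299 0.2488 0.072 ] scene [0.4284 0.2528 0.072 ]
tip [0.4249 0.2498 0.1548] guard [0.4296 0.2503 0.1314]
t 1.5 tcp [ 0.1688 -0.6535  0.2265] rot [ 180.    -0.  -165.5] w 0.0879
slide units [-3.376  1.734  0.444]
```

>>> send_rows --moves '[{"slide": [-0.97,0.5,0],"turn": 0,"gripper": 1},{"slide": [-0.97,0.5,0],"turn": 0,"gripper": 1},{"slide": [-0.97,0.5,0],"turn": 0,"gripper": 1},{"slide": [-0.97,0.5,0],"turn": 0,"gripper": 1},{"slide": [-0.97,0.5,0],"turn": 0,"gripper": 1}]' --newtons 25

```text
time_s: 1.92
tcp_pos: [0.2951, -0.5411, 0.227]
eef_rot: [-180.0, 0.1, -165.3]
contact_force: [-0.8, -0.6, 0.2]
gripper_width: 0.0877
gripper_force: 0.0
```

>>> send_rows --moves '[{"slide": [-0.97,0.5,0],"turn": 0,"gripper": 1},{"slide": [-0.97,0.5,0],"turn": 0,"gripper": 1},{"slide": [-0.97,0.5,0],"turn": 0,"gripper": 1},{"slide": [-0.97,0.5,0],"turn": 0,"gripper": 1},{"slide": [-0.97,0.5,0],"turn": 0,"gripper": 1}]'

```text
time_s: 2.33
tcp_pos: [0.4173, -0.432, 0.2268]
eef_rot: [-180.0, 0.1, -165.3]
contact_force: [-0.8, -1.6, 0.0]
gripper_width: 0.0879
gripper_force: 0.0
```

>>> send_rows --moves '[{"slide": [-0.97,0.5,0.2],"turn": 0,"gripper": 1},{"slide": [-0.97,0.5,0.2],"turn": 0,"gripper": 1},{"slide": [-0.97,0.5,0.2],"turn": 0,"gripper": 1},{"slide": [-0.97,0.5,0.2],"turn": 0,"gripper": 1},{"slide": [-0.97,0.5,0.2],"turn": 0,"gripper": 1}]'

```text
time_s: 2.75
tcp_pos: [0.539, -0.3224, 0.1947]
eef_rot: [179.9, -0.0, -165.3]
contact_force: [-1.2, -0.6, 0.4]
gripper_width: 0.0875
gripper_force: 0.0
```

```bash
python3 - <<'E'
from h import *
d=cap('wrist','w1.png')
togo([.592,-.279,.16])
print(d['origin'],d['attitude'],np.round(d['intrinsics'],0).tolist(),proj(d,[.592,-.279,.06]))
for n in ('large_spool','small_spool'):
  for r in optics.look_for('wrist',n)[:3]: print(n,r['p'],np.round(r['location'],4),proj(d,r['location']))
E
```

```text
t 2.8 tcp [ 0.5372 -0.3239  0.1953] rot [ 1.799e+02 -1.000e-01 -1.653e+02] w 0.0877
slide units [-0.43   0.197  0.235]
[ 0.46137957 -0.34291806  0.35346515] [ 1.62861408e+02 -2.54630922e-02  1.04679400e+02] [[299.0, 0.0, 284.0], [0.0, 299.0, 207.0], [0.0, 0.0, 1.0]] [310.33247235 253.23326575]
large_spool 0.66 [ 0.5884 -0.281   0.0593] [309.42431364 249.57370313]
large_spool 0.38 [ 0.4883 -0.2564  0.0625] [362.34193364 166.25920919]
small_spool 0.91 [ 0.387  -0.1908  0.0335] [451.37324514  79.5787553 ]
small_spool 0.89 [ 0.3853 -0.2745  0.0319] [371.56139339  54.34400803]
small_spool 0.64 [ 0.4867 -0.2558  0.0593] [362.63529107 164.31686505]
```

View pics/w1.png

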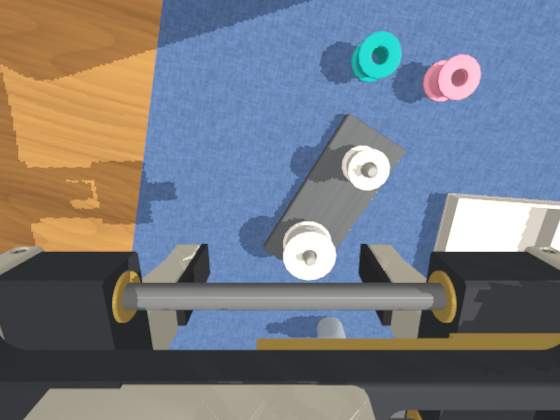

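The wrist picture puts the large spool's flange at (309,256), which is about (0.594,-0.278). I'll move over it and then descend.

>>> send_rows --moves '[{"slide": [-0.44,0.2,0.4],"turn": 0,"gripper": 1},{"slide": [-0.44,0.2,0.4],"turn": 0,"gripper": 1},{"slide": [-0.44,0.2,0.4],"turn": 0,"gripper": 1},{"slide": [-0.44,0.2,0.4],"turn": 0,"gripper": 1},{"slide": [-0.44,0.2,0.4],"turn": 0,"gripper": 1}]'

```text
time_s: 3.32
tcp_pos: [0.5909, -0.2817, 0.1365]
eef_rot: [180.0, -0.1, -165.5]
contact_force: [-0.6, -0.9, 0.7]
gripper_width: 0.088
gripper_force: 0.0
```

>>> send_rows --moves '[{"slide": [0,0,0.15],"turn": 0,"gripper": 1},{"slide": [0,0,0.3],"turn": 0,"gripper": 1},{"slide": [0,0,0.5],"turn": 0,"gripper": 1},{"slide": [0,0,0.7],"turn": 0,"gripper": 1},{"slide": [0,0,0.7],"turn": 0,"gripper": 1}]'

```text
time_s: 3.73
tcp_pos: [0.5875, -0.2815, 0.0276]
eef_rot: [179.8, -0.3, -165.7]
contact_force: [-1.5, 0.2, -0.5]
gripper_width: 0.0877
gripper_force: 0.0
```

```bash
python3 - <<'E'
from h import *
togo([.594,-.278,.029]);print(get_state()['contact_force'])
d=cap('wrist','w2.png')
c=np.hstack([d['img'][150:420,130:430],cap('scene')['img'][80:350,60:360]])
cv2.imwrite('pics/m2.png',c[:,:,::-1])
E
```

```text
t 3.7333 tcp [ 0.5875 -0.2815  0.0276] rot [ 179.8   -0.3 -165.7] w 0.0877
slide units [-0.048  0.012 -0.01 ]
[-1.5065586   0.21391082 -0.48854485]
```

View pics/m2.png

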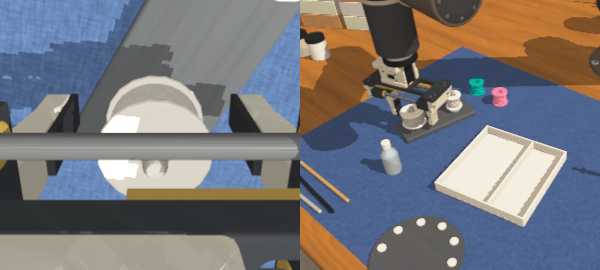

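The fingers straddle the spool: its post is at (152,165) in the left crop, a few mm forward of the pads. I'll nudge forward and close.

>>> send_rows --moves '[{"slide": [-0.04,0.01,0],"turn": 0,"gripper": 1},{"slide": [-0.04,0.01,0],"turn": 0,"gripper": 0.7},{"slide": [-0.04,0.01,0],"turn": 0,"gripper": 0.4},{"slide": [-0.04,0.01,0],"turn": 0,"gripper": 0.4},{"slide": [-0.04,0.01,0],"turn": 0,"gripper": 0.4}]'

```text
time_s: 4.25
tcp_pos: [0.5974, -0.278, 0.0325]
eef_rot: [-180.0, 0.1, -165.5]
contact_force: [0.5, 0.9, -0.5]
gripper_width: 0.0665
gripper_force: 0.0
```

>>> send_rows --moves '[{"slide": [0,0,0],"turn": 0,"gripper": 0.4},{"slide": [0,0,0],"turn": 0,"gripper": 0.4},{"slide": [0,0,0],"turn": 0,"gripper": 0.4},{"slide": [0,0,0],"turn": 0,"gripper": 0.4},{"slide": [0,0,0],"turn": 0,"gripper": 0.4}]'

```text
time_s: 4.67
tcp_pos: [0.5973, -0.2782, 0.0321]
eef_rot: [-180.0, 0.0, -165.5]
contact_force: [-1.1, -1.6, 4.9]
gripper_width: 0.0564
gripper_force: 25.0
```

>>> send_rows --moves '[{"slide": [0,0,-0.05],"turn": 0,"gripper": 0.4},{"slide": [0,0,-0.1],"turn": 0,"gripper": 0.4},{"slide": [0,0,-0.15],"turn": 0,"gripper": 0.4},{"slide": [0,0,-0.2],"turn": 0,"gripper": 0.4},{"slide": [0,0,-0.2],"turn": 0,"gripper": 0.4}]'

```text
time_s: 5.08
tcp_pos: [0.598, -0.2782, 0.0637]
eef_rot: [-179.9, 0.1, -165.5]
contact_force: [-0.3, -0.1, -1.7]
gripper_width: 0.0564
gripper_force: 25.0
```

```bash
python3 - <<'E'
from h import *
togo([.594,-.278,.029]);s=get_state();print(s['contact_force'],s['moment'])
c=np.hstack([cap('scene')['img'][110:260,120:270],cap('wrist')['img'][150:420,130:430][:, :]][:1])
c=cv2.resize(c,(500,500),interpolation=cv2.INTER_CUBIC)
cv2.imwrite('pics/m3.png',c[:,:,::-1])
E
```

```text
t 5.0833 tcp [ 0.598  -0.2782  0.0637] rot [-1.799e+02  1.000e-01 -1.655e+02] w 0.0564
slide units [0.026 0.008 0.231]
[-0.28157361 -0.12613773 -1.72488001] [-0.05204529 -0.11865918  0.05171017]
```

View pics/m3.png

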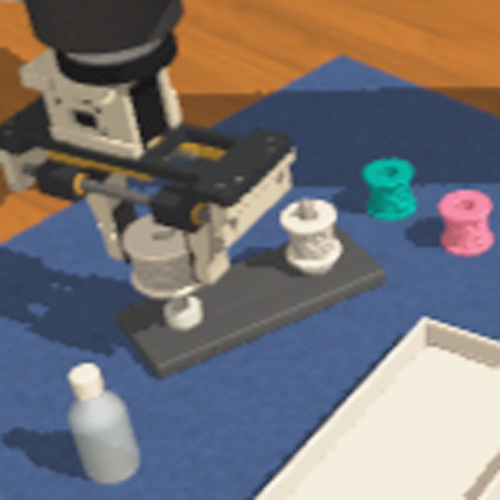

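The spool is off its shoulder, level in the fingers, and the stand is undisturbed. I'll lift it clear, then carry.

>>> send_rows --moves '[{"slide": [0,0,-0.1],"turn": 0,"gripper": 0.4},{"slide": [0,0,-0.22],"turn": 0,"gripper": 0.4},{"slide": [0,0,-0.34],"turn": 0,"gripper": 0.4},{"slide": [0,0,-0.46],"turn": 0,"gripper": 0.4},{"slide": [0,0,-0.46],"turn": 0,"gripper": 0.4}]'

```text
time_s: 5.6
tcp_pos: [0.5988, -0.2786, 0.1342]
eef_rot: [-179.8, 0.2, -165.5]
contact_force: [0.6, -1.5, -1.1]
gripper_width: 0.056
gripper_force: 25.0
```

>>> send_rows --moves '[{"slide": [-0.04,0.15,0],"turn": 0,"gripper": 0.4},{"slide": [-0.08,0.35,0],"turn": 0,"gripper": 0.4},{"slide": [-0.12,0.55,0],"turn": 0,"gripper": 0.4},{"slide": [-0.16,0.75,0],"turn": 0,"gripper": 0.4},{"slide": [-0.16,0.75,0],"turn": 0,"gripper": 0.4}]'

```text
time_s: 6.02
tcp_pos: [0.5913, -0.1589, 0.1295]
eef_rot: [179.9, -0.0, -165.4]
contact_force: [-0.5, -0.4, -2.8]
gripper_width: 0.0563
gripper_force: 25.0
```

>>> send_rows --moves '[{"slide": [-0.04,0.2,0],"turn": -0.07,"gripper": 0.4},{"slide": [-0.08,0.4,0],"turn": -0.14,"gripper": 0.4},{"slide": [-0.12,0.6,0],"turn": -0.21,"gripper": 0.4},{"slide": [-0.16,0.75,0],"turn": -0.28,"gripper": 0.4},{"slide": [-0.16,0.75,0],"turn": -0.35,"gripper": 0.4}]'

```text
time_s: 6.43
tcp_pos: [0.5868, -0.0446, 0.1297]
eef_rot: [179.9, 0.0, -133.6]
contact_force: [-0.3, -1.0, -2.5]
gripper_width: 0.0563
gripper_force: 25.0
```

```bash
python3 - <<'E'
from h import *
togo([.588,-.048,.029])
E
```

```text
t 6.4333 tcp [ 0.5868 -0.0446  0.1297] rot [ 179.9    0.  -133.6] w 0.0563
slide units [ 0.011 -0.022  0.671]
```

>>> send_rows --moves '[{"slide": [0,-0.02,0],"turn": -0.07,"gripper": 0.4},{"slide": [0,-0.02,0],"turn": -0.14,"gripper": 0.4},{"slide": [0,-0.02,0],"turn": -0.21,"gripper": 0.4},{"slide": [0,-0.02,0],"turn": -0.28,"gripper": 0.4},{"slide": [0,-0.02,0],"turn": -0.35,"gripper": 0.4}]'

```text
time_s: 6.85
tcp_pos: [0.5887, -0.0502, 0.1294]
eef_rot: [179.9, -0.0, -102.2]
contact_force: [-0.3, -0.3, -1.9]
gripper_width: 0.0565
gripper_force: 25.0
```

>>> send_rows --moves '[{"slide": [0,0,0.1],"turn": -0.07,"gripper": 0.4},{"slide": [0,0,0.2],"turn": -0.14,"gripper": 0.4},{"slide": [0,0,0.3],"turn": -0.21,"gripper": 0.4},{"slide": [0,0,0.4],"turn": -0.25,"gripper": 0.4},{"slide": [0,0,0.5],"turn": -0.25,"gripper": 0.4}]'

```text
time_s: 7.27
tcp_pos: [0.5887, -0.0503, 0.0539]
eef_rot: [179.9, 0.0, -79.8]
contact_force: [-0.2, -0.1, -2.8]
gripper_width: 0.0563
gripper_force: 25.0
```

>>> send_rows --moves '[{"slide": [0,0,0.05],"turn": 0,"gripper": 0.4},{"slide": [0,0,0.1],"turn": 0,"gripper": 0.4},{"slide": [0,0,0.15],"turn": 0,"gripper": 0.4},{"slide": [0,0,0.2],"turn": 0,"gripper": 0.4},{"slide": [0,0,0.2],"turn": 0,"gripper": 0.4}]'

```text
time_s: 7.68
tcp_pos: [0.5886, -0.0503, 0.0242]
eef_rot: [179.9, 0.0, -80.0]
contact_force: [-0.1, -0.2, -2.4]
gripper_width: 0.0559
gripper_force: 25.0
```

```bash
python3 - <<'E'
from h import *
togo([.588,-.048,.012]);print(get_state()['contact_force'])
a=cap('scene')['img'][160:310,160:360];b=cap('top')['img'][120:270,200:400]
c=cv2.resize(np.hstack([a,b]),(800,300),interpolation=cv2.INTER_CUBIC)
cv2.imwrite('pics/m4.png',c[:,:,::-1])
E
```

```text
t 7.6833 tcp [ 0.5886 -0.0503  0.0242] rot [179.9   0.  -80. ] w 0.0559
slide units [-0.016  0.001  0.081]
[-0.11107979 -0.2128601  -2.39725082]
```

View pics/m4.png

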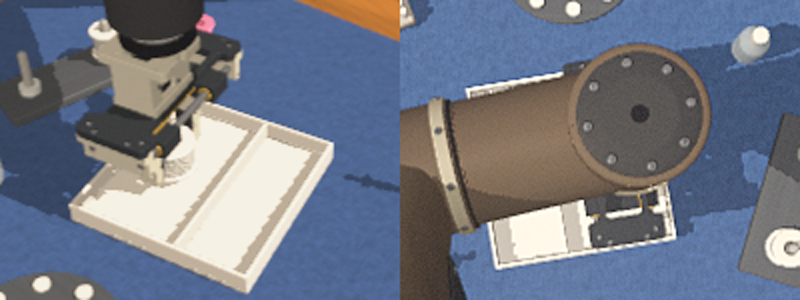

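The spool sits above the wide compartment, level and clear of the divider. I'll lower the last 12 mm slowly.

>>> send_rows --moves '[{"slide": [0,0,0.02],"turn": 0,"gripper": 0.4},{"slide": [0,0,0.04],"turn": 0,"gripper": 0.4},{"slide": [0,0,0.06],"turn": 0,"gripper": 0.4},{"slide": [0,0,0.07],"turn": 0,"gripper": 0.4},{"slide": [0,0,0.07],"turn": 0,"gripper": 0.4}]'

```text
time_s: 8.2
tcp_pos: [0.5891, -0.0503, 0.0147]
eef_rot: [180.0, 0.0, -80.0]
contact_force: [0.3, -0.3, -1.8]
gripper_width: 0.0562
gripper_force: 25.0
```

>>> send_rows --moves '[{"slide": [0,0,0.005],"turn": 0,"gripper": 0.4},{"slide": [0,0,0.01],"turn": 0,"gripper": 0.4},{"slide": [0,0,0.01],"turn": 0,"gripper": 0.4},{"slide": [0,0,0.01],"turn": 0,"gripper": 0.4},{"slide": [0,0,0.01],"turn": 0,"gripper": 0.4}]'

```text
time_s: 8.62
tcp_pos: [0.5894, -0.0502, 0.0136]
eef_rot: [-180.0, -0.0, -80.0]
contact_force: [0.1, -0.6, -2.5]
gripper_width: 0.0565
gripper_force: 25.0
```

>>> send_rows --moves '[{"slide": [0,0,0.005],"turn": 0,"gripper": 0.4},{"slide": [0,0,0.01],"turn": 0,"gripper": 0.4},{"slide": [0,0,0.015],"turn": 0,"gripper": 0.4},{"slide": [0,0,0.015],"turn": 0,"gripper": 0.4},{"slide": [0,0,0.015],"turn": 0,"gripper": 0.4}]'

```text
time_s: 9.03
tcp_pos: [0.5895, -0.0502, 0.0121]
eef_rot: [-180.0, -0.0, -80.0]
contact_force: [-3.3, 0.8, 5.0]
gripper_width: 0.0565
gripper_force: 25.0
```

>>> send_rows --moves '[{"slide": [0,0,0],"turn": 0,"gripper": 0.7},{"slide": [0,0,0],"turn": 0,"gripper": 0.8},{"slide": [0,0,0],"turn": 0,"gripper": 0.9},{"slide": [0,0,0],"turn": 0,"gripper": 0.9},{"slide": [0,0,0],"turn": 0,"gripper": 0.9}]'

```text
time_s: 9.45
tcp_pos: [0.5894, -0.0503, 0.0112]
eef_rot: [-180.0, -0.0, -80.0]
contact_force: [-0.0, 0.8, -0.1]
gripper_width: 0.0776
gripper_force: 0.0
```

>>> send_rows --moves '[{"slide": [0,0,-0.1],"turn": 0,"gripper": 0.9},{"slide": [0,0,-0.25],"turn": 0,"gripper": 0.9},{"slide": [0,0,-0.5],"turn": 0,"gripper": 0.9},{"slide": [0,0,-0.75],"turn": 0,"gripper": 0.9},{"slide": [0,0,-1],"turn": 0,"gripper": 0.9}]'

```text
time_s: 9.87
tcp_pos: [0.5889, -0.0504, 0.1627]
eef_rot: [179.9, -0.0, -80.0]
contact_force: [2.0, -0.5, 0.3]
gripper_width: 0.0789
gripper_force: 0.0
```

>>> send_rows --moves '[{"slide": [0,0,-0.25],"turn": 0,"gripper": 1},{"slide": [0,0,-0.4],"turn": 0,"gripper": 1},{"slide": [0,0,-0.4],"turn": 0,"gripper": 1},{"slide": [0,0,-0.4],"turn": 0,"gripper": 1},{"slide": [0,0,-0.4],"turn": 0,"gripper": 1}]'

```text
time_s: 10.28
tcp_pos: [0.5889, -0.0502, 0.2208]
eef_rot: [180.0, 0.0, -80.0]
contact_force: [-0.3, 0.0, -0.5]
gripper_width: 0.0875
gripper_force: 0.0
```

```bash
python3 - <<'E'
from h import *
togo([.43,.25,.22])
d=cap('wrist')
for r in optics.look_for('wrist','large_spool')[:2]: print(r['p'],r['location'])
E
```

```text
t 10.2833 tcp [ 0.5889 -0.0502  0.2208] rot [180.   0. -80.] w 0.0875
slide units [-2.154  0.697  0.007]
0.63 [0.5885, -0.0522, 0.0396]
0.46 [0.582, -0.0118, 0.0049]
```

>>> send_rows --moves '[{"slide": [-0.72,0.23,0],"turn": 0,"gripper": 1},{"slide": [-0.72,0.23,0],"turn": 0,"gripper": 1},{"slide": [-0.72,0.23,0],"turn": 0,"gripper": 1},{"slide": [-0.72,0.23,0],"turn": 0,"gripper": 1},{"slide": [-0.72,0.23,0],"turn": 0,"gripper": 1}]'

```text
time_s: 10.8
tcp_pos: [0.5358, 0.0513, 0.2206]
eef_rot: [179.9, -0.0, -79.9]
contact_force: [0.7, -0.1, 0.5]
gripper_width: 0.0876
gripper_force: 0.0
```

>>> send_rows --moves '[{"slide": [-0.72,0.23,0],"turn": 0,"gripper": 1},{"slide": [-0.72,0.23,0],"turn": 0,"gripper": 1},{"slide": [-0.72,0.23,0],"turn": 0,"gripper": 1},{"slide": [-0.72,0.23,0],"turn": 0,"gripper": 1},{"slide": [-0.72,0.23,0],"turn": 0,"gripper": 1}]'

```text
time_s: 11.22
tcp_pos: [0.4837, 0.1511, 0.2208]
eef_rot: [179.9, -0.0, -79.9]
contact_force: [0.3, 0.0, 0.0]
gripper_width: 0.0879
gripper_force: 0.0
```

>>> send_rows --moves '[{"slide": [-0.2,0.08,0],"turn": 0.07,"gripper": 1},{"slide": [-0.3,0.15,0],"turn": 0.14,"gripper": 1},{"slide": [-0.3,0.23,0],"turn": 0.21,"gripper": 1},{"slide": [-0.3,0.23,0],"turn": 0.28,"gripper": 1},{"slide": [-0.3,0.23,0],"turn": 0.35,"gripper": 1}]'

```text
time_s: 11.63
tcp_pos: [0.4424, 0.1878, 0.2209]
eef_rot: [180.0, -0.1, -111.9]
contact_force: [-0.1, -0.4, 0.3]
gripper_width: 0.0875
gripper_force: 0.0
```

>>> send_rows --moves '[{"slide": [0,0,0],"turn": 0.07,"gripper": 1},{"slide": [0,0,0],"turn": 0.14,"gripper": 1},{"slide": [0,0,0],"turn": 0.21,"gripper": 1},{"slide": [0,0,0],"turn": 0.28,"gripper": 1},{"slide": [0,0,0],"turn": 0.35,"gripper": 1}]'

```text
time_s: 12.05
tcp_pos: [0.4429, 0.1875, 0.2207]
eef_rot: [-180.0, -0.1, -143.4]
contact_force: [-0.9, 0.7, -0.6]
gripper_width: 0.0876
gripper_force: 0.0
```

>>> send_rows --moves '[{"slide": [0,0,0],"turn": 0.07,"gripper": 1},{"slide": [0,0,0],"turn": 0.14,"gripper": 1},{"slide": [0,0,0],"turn": 0.21,"gripper": 1},{"slide": [0,0,0],"turn": 0.28,"gripper": 1},{"slide": [0,0,0],"turn": 0.3,"gripper": 1}]'

```text
time_s: 12.47
tcp_pos: [0.4429, 0.1875, 0.2207]
eef_rot: [-179.9, -0.1, -170.5]
contact_force: [-0.0, 0.3, 0.2]
gripper_width: 0.0878
gripper_force: 0.0
```

```bash
python3 - <<'E'
from h import *
togo([.43,.25,.22])
d=cap('wrist','w5.png')
for n in('holder','knife_tip','wax_knife'):
  for r in optics.look_for('wrist',n)[:2]: print(n,r['p'],np.round(r['location'],4),proj(d,r['location']))
print(proj(d,[.43,.25,.072]),proj(d,[.4296,.2503,.1314]))
E
```

```text
t 12.4667 tcp [0.4429 0.1875 0.2207] rot [-1.799e+02 -1.000e-01 -1.705e+02] w 0.0878
slide units [0.016 0.425 0.004]
holder 0.61 [0.4246 0.2417 0.0721] [337.85789854 185.69482302]
holder 0.17 [ 0.5241 -0.0145  0.0023] [124.58360383 214.86350119]
knife_tip 0.94 [0.4304 0.246  0.1377] [354.54683978 210.54161407]
wax_knife 0.56 [0.4287 0.2466 0.1297] [353.61486738 206.02319541]
[344.39916349 191.84726804] [357.96098412 208.24148981]
```

View pics/w5.png

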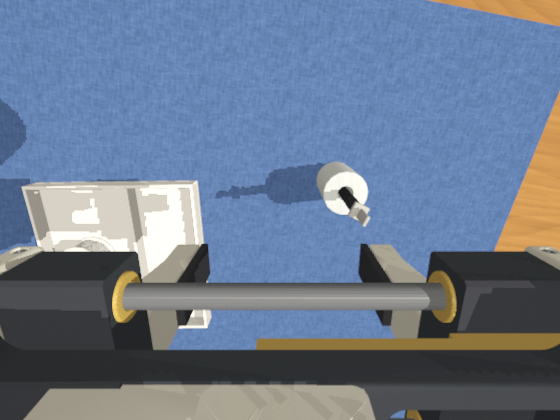

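The holder's top centre is at (345,191) and the knife's guard and tip at (360,213) and (367,221), which matches the measured position. I'll move over it and lower.

>>> send_rows --moves '[{"slide": [0,0.2,0],"turn": 0,"gripper": 1},{"slide": [0,0.42,0],"turn": 0,"gripper": 1},{"slide": [0,0.42,0],"turn": 0,"gripper": 1},{"slide": [0,0.42,0],"turn": 0,"gripper": 1},{"slide": [0,0.42,0],"turn": 0,"gripper": 1}]'

```text
time_s: 13.08
tcp_pos: [0.4312, 0.2506, 0.221]
eef_rot: [-180.0, -0.0, -169.9]
contact_force: [-0.4, -0.2, 0.6]
gripper_width: 0.0875
gripper_force: 0.0
```

```bash
python3 - <<'E'
from h import *
togo([.431,.25,.096])
E
```

```text
t 13.0833 tcp [0.4312 0.2506 0.221 ] rot [-180.    -0.  -169.9] w 0.0875
slide units [ 0.002 -0.003  0.833]
```

>>> send_rows --moves '[{"slide": [0,0,0.2],"turn": 0,"gripper": 1},{"slide": [0,0,0.4],"turn": 0,"gripper": 0.9},{"slide": [0,0,0.6],"turn": 0,"gripper": 0.8},{"slide": [0,0,0.75],"turn": 0,"gripper": 0.7},{"slide": [0,0,0.83],"turn": 0,"gripper": 0.6}]' --newtons 12

```text
time_s: 13.5
tcp_pos: [0.4303, 0.2486, 0.0941]
eef_rot: [-179.9, -0.2, -170.1]
contact_force: [0.2, -0.8, -0.3]
gripper_width: 0.0663
gripper_force: 0.0
```

>>> send_rows --moves '[{"slide": [0,0,0],"turn": 0,"gripper": 0.5},{"slide": [0,0,0],"turn": 0,"gripper": 0.4},{"slide": [0,0,0],"turn": 0,"gripper": 0.3},{"slide": [0,0,0],"turn": 0,"gripper": 0.2},{"slide": [0,0,0],"turn": 0,"gripper": 0.0}]'

```text
time_s: 13.92
tcp_pos: [0.4318, 0.2513, 0.098]
eef_rot: [179.9, 0.1, -170.0]
contact_force: [-0.2, -0.2, 0.1]
gripper_width: 0.0328
gripper_force: 0.0
```

>>> send_rows --moves '[{"slide": [0,0,0],"turn": 0,"gripper": 0},{"slide": [0,0,0],"turn": 0,"gripper": 0},{"slide": [0,0,0],"turn": 0,"gripper": 0},{"slide": [0,0,0],"turn": 0,"gripper": 0},{"slide": [0,0,0],"turn": 0,"gripper": 0}]'

```text
time_s: 14.33
tcp_pos: [0.4315, 0.2512, 0.0972]
eef_rot: [180.0, 0.0, -170.0]
contact_force: [0.0, -0.1, 3.5]
gripper_width: 0.016
gripper_force: 12.0
```

The 16 mm width means the pads caught the square guard at their upper edge. I'll open, rise about 16 mm and re-grip with the guard centred in the pads.

>>> send_rows --moves '[{"slide": [0,0,0],"turn": 0,"gripper": 0.4},{"slide": [0,0,0],"turn": 0,"gripper": 0.4},{"slide": [0,0,-0.04],"turn": 0,"gripper": 0.4},{"slide": [0,0,-0.08],"turn": 0,"gripper": 0.4},{"slide": [0,0,-0.1],"turn": 0,"gripper": 0.4}]'

```text
time_s: 14.75
tcp_pos: [0.4315, 0.2512, 0.1128]
eef_rot: [180.0, 0.0, -170.0]
contact_force: [-0.5, -0.0, -0.3]
gripper_width: 0.0346
gripper_force: 0.0
```

>>> send_rows --moves '[{"slide": [0,0,0],"turn": 0,"gripper": 0.3},{"slide": [0,0,0],"turn": 0,"gripper": 0.2},{"slide": [0,0,0],"turn": 0,"gripper": 0},{"slide": [0,0,0],"turn": 0,"gripper": 0},{"slide": [0,0,0],"turn": 0,"gripper": 0}]'

```text
time_s: 15.17
tcp_pos: [0.4312, 0.2508, 0.1117]
eef_rot: [-180.0, -0.0, -170.0]
contact_force: [0.0, 0.2, 0.2]
gripper_width: 0.0154
gripper_force: 12.0
```

>>> send_rows --moves '[{"slide": [0,0,0],"turn": 0,"gripper": 0},{"slide": [0,0,0],"turn": 0,"gripper": 0},{"slide": [0,0,0],"turn": 0,"gripper": 0},{"slide": [0,0,0],"turn": 0,"gripper": 0},{"slide": [0,0,0],"turn": 0,"gripper": 0}]'

```text
time_s: 15.58
tcp_pos: [0.4312, 0.2509, 0.1117]
eef_rot: [-180.0, -0.0, -170.0]
contact_force: [-0.4, -0.0, -0.1]
gripper_width: 0.0158
gripper_force: 12.0
```

```bash
python3 - <<'E'
from h import *
togo([.431,.25,.112])
a=cap('scene')['img'][150:300,340:490]
c=cv2.resize(a,(500,500),interpolation=cv2.INTER_CUBIC)
cv2.imwrite('pics/m6.png',c[:,:,::-1])
E
```

```text
t 15.5833 tcp [0.4312 0.2509 0.1117] rot [-180.   -0. -170.] w 0.0158
slide units [ 0.002 -0.005 -0.002]
```

View pics/m6.png

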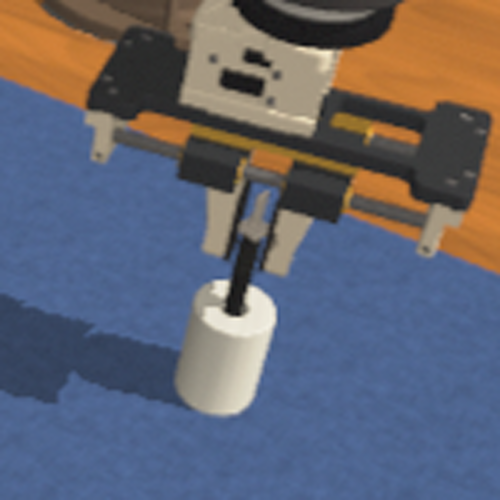

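The guard is between the pads with the knife still in the well at (240,300). I'll pull it straight up.

>>> send_rows --moves '[{"slide": [0,0,-0.05],"turn": 0,"gripper": 0},{"slide": [0,0,-0.15],"turn": 0,"gripper": 0},{"slide": [0,0,-0.25],"turn": 0,"gripper": 0},{"slide": [0,0,-0.35],"turn": 0,"gripper": 0},{"slide": [0,0,-0.45],"turn": 0,"gripper": 0}]'

```text
time_s: 16.05
tcp_pos: [0.4312, 0.2508, 0.1805]
eef_rot: [-180.0, 0.0, -170.0]
contact_force: [0.5, -0.2, 0.7]
gripper_width: 0.0157
gripper_force: 12.0
```

>>> send_rows --moves '[{"slide": [0,0,-0.1],"turn": 0,"gripper": 0},{"slide": [0,0,-0.2],"turn": 0,"gripper": 0},{"slide": [0,0,-0.3],"turn": 0,"gripper": 0},{"slide": [0,0,-0.3],"turn": 0,"gripper": 0},{"slide": [0,0,-0.3],"turn": 0,"gripper": 0}]'

```text
time_s: 16.47
tcp_pos: [0.4314, 0.2512, 0.2253]
eef_rot: [179.9, 0.1, -170.0]
contact_force: [0.7, 0.7, -0.8]
gripper_width: 0.0157
gripper_force: 12.0
```

```bash
python3 - <<'E'
from h import *
# tray axes; put the butt 35 mm inside the compartment's +x end so that the knife tips with its point to -x
c=np.array([.579,-.009]);x=np.array([.985,.171]);y=np.array([-.171,.985])
p=c+.062*y+.07*x
print(p);togo([*p,.212])
d=cap('scene');cap('top')
for cam in('scene','top'):
  for n in ('wax_knife','knife_butt','case_tray','holder'):
    for r in optics.look_for(cam,n)[:1]: print(cam,n,round(r['p'],2),np.round(r['location'],3))
a=np.vstack([d['img'][100:300,300:500]]);cv2.imwrite('pics/m7.png',cv2.resize(a,(500,500))[:,:,::-1])
E
```

```text
[0.637348 0.06404 ]
t 16.4667 tcp [0.4314 0.2512 0.2253] rot [ 1.799e+02  1.000e-01 -1.700e+02] w 0.0157
slide units [-1.136 -1.467  0.088]
scene wax_knife 0.56 [0.435 0.253 0.203]
scene knife_butt 0.79 [0.437 0.249 0.202]
scene case_tray 0.74 [0.591 0.008 0.008]
scene holder 0.68 [0.446 0.258 0.058]
top wax_knife 0.29 [ 0.583 -0.002  0.007]
top case_tray 0.81 [ 0.58  -0.001  0.001]
top holder 0.32 [ 0.589 -0.05   0.046]
```

View pics/m7.png

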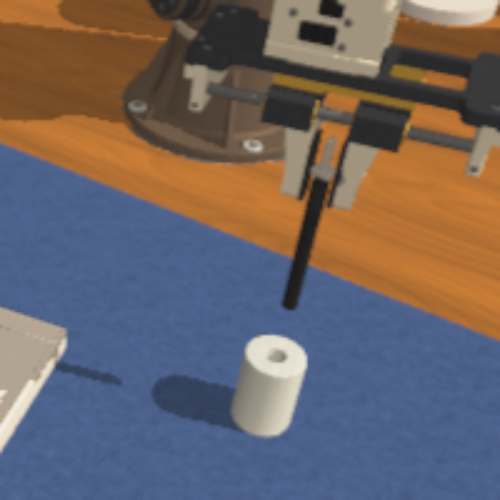

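The knife is out and hangs nearly vertical, with its butt at (290,305) and guard at (325,165) in this crop. The holder stayed put. I'll work out the small lean from these pixels.

```bash
cat >> h.py <<'E'
def dark(d,box):
    u0,v0,u1,v1=box;g=d['img'][v0:v1,u0:u1].astype(int).max(2)
    n,l,st,ce=cv2.connectedComponentsWithStats((g<45).astype(np.uint8))
    out=[]
    for i in range(1,n):
        if st[i,4]>25:
            v,u=np.where(l==i);P=np.c_[u,v].astype(np.float32);(c,wh,a)=cv2.minAreaRect(P)
            vx,vy,x0,y0=cv2.fitLine(P,2,0,.01,.01).ravel();t=(P-[x0,y0])@[vx,vy]
            out.append((int(st[i,4]),np.round([x0+u0+vx*t.min(),y0+v0+vy*t.min()],1),np.round([x0+u0+vx*t.max(),y0+v0+vy*t.max()],1),np.round(wh,1)))
    return sorted(out,key=lambda q:-q[0])[:5]
E
python3 - <<'E'
from h import *
d=cap('scene')
print(dark(d,(395,140,450,235)))
print('guard',proj(d,[.4314,.2512,.244]),'butt vertical',proj(d,[.4314,.2512,.125]),'butt +x10',proj(d,[.4412,.2529,.125]),'-x10',proj(d,[.4216,.2495,.125]))
E
```

```text
[(246, array([414.5, 222.1], dtype=float32), array([427.6, 172.4], dtype=float32), array([ 5.1, 51.4])), (148, array([405.3, 144.3], dtype=float32), array([422.9, 147.8], dtype=float32), array([17.8,  9. ])), (82, array([440.5, 149.6], dtype=float32), array([449.6, 157.3], dtype=float32), array([10.2,  9. ]))]
guard [428.12635362 170.14882127] butt vertical [414.52388108 222.18300783] butt +x10 [413.20363302 225.33550404] -x10 [415.8210441  219.08563423]
```

>>> send_rows --moves '[{"slide": [-0.15,-0.18,0],"turn": 0,"gripper": 0},{"slide": [-0.3,-0.37,0],"turn": 0,"gripper": 0},{"slide": [-0.45,-0.55,0],"turn": 0,"gripper": 0},{"slide": [-0.575,-0.73,0],"turn": 0,"gripper": 0},{"slide": [-0.575,-0.73,0],"turn": 0,"gripper": 0}]'

```text
time_s: 17.43
tcp_pos: [0.538, 0.1549, 0.2237]
eef_rot: [-179.9, -0.0, -170.2]
contact_force: [-0.3, 1.0, -1.1]
gripper_width: 0.0158
gripper_force: 12.0
```

>>> send_rows --moves '[{"slide": [-0.15,-0.18,0],"turn": 0,"gripper": 0},{"slide": [-0.3,-0.37,0],"turn": 0,"gripper": 0},{"slide": [-0.45,-0.55,0],"turn": 0,"gripper": 0},{"slide": [-0.575,-0.725,0],"turn": 0,"gripper": 0},{"slide": [-0.575,-0.725,0],"turn": 0,"gripper": 0}]'

```text
time_s: 17.85
tcp_pos: [0.6418, 0.0625, 0.2231]
eef_rot: [-179.9, -0.1, -170.2]
contact_force: [0.1, 1.6, -1.5]
gripper_width: 0.0154
gripper_force: 12.0
```

>>> send_rows --moves '[{"slide": [0,0,0.15],"turn": 0,"gripper": 0},{"slide": [0,0,0.35],"turn": 0,"gripper": 0},{"slide": [0,0,0.55],"turn": 0,"gripper": 0},{"slide": [0,0,0.72],"turn": 0,"gripper": 0},{"slide": [0,0,0.72],"turn": 0,"gripper": 0}]'

```text
time_s: 18.27
tcp_pos: [0.6353, 0.0651, 0.1104]
eef_rot: [-180.0, -0.5, -170.1]
contact_force: [-1.7, -0.7, -1.8]
gripper_width: 0.0156
gripper_force: 12.0
```

```bash
python3 - <<'E'
from h import *
togo([.639,.066,.104]);s=get_state();T=s['tcp_pos'];print(s['contact_force'])
d=cap('scene')
g=proj(d,T+[0,0,.0215]);b=proj(d,T-[0,0,.100]);print('exp guard',g,'butt',b)
u=int(b[0]);v=int(b[1]);print(dark(d,(u-40,v-80,u+40,v+20)))
E
```

```text
t 18.2667 tcp [0.6353 0.0651 0.1104] rot [-180.    -0.5 -170.1] w 0.0156
slide units [-0.025  0.001  0.042]
[-1.65169662 -0.69707744 -1.78633851]
exp guard [270.31618709 238.50107388] butt [272.61290334 282.12232093]
[(202, array([265.3, 228.8], dtype=float32), array([275. , 281.8], dtype=float32), array([53.6,  9.2])), (31, array([278., 209.], dtype=float32), array([285.3, 201.4], dtype=float32), array([ 2.8, 10.6]))]
```

The butt is a few mm over the floor and vertical. I'll soften the grip, touch down and start dragging the guard along the compartment.

>>> send_rows --moves '[{"slide": [0,0,0.03],"turn": 0,"gripper": 0},{"slide": [0,0,0.055],"turn": 0,"gripper": 0},{"slide": [0.04,0,0.06],"turn": 0,"gripper": 0},{"slide": [0.08,0,0.065],"turn": 0,"gripper": 0},{"slide": [0.12,0,0.07],"turn": 0,"gripper": 0}]' --newtons 4

```text
time_s: 18.73
tcp_pos: [0.6208, 0.0628, 0.1067]
eef_rot: [180.0, 0.1, -170.0]
contact_force: [-0.5, 0.4, 0.0]
gripper_width: 0.0169
gripper_force: 4.0
```

```bash
cat >> h.py <<'E'
def knife():
    s=get_state();T=s['tcp_pos'];print('F',s['contact_force'].round(1),s['gripper_width'].round(4))
    M=R.from_euler('xyz',s['eef_rot'],degrees=True).as_matrix();ax=M[:,0]
    d=cap('scene');g=T-M[:,2]*.0215
    b=proj(d,T-[0,0,.08]);u=int(b[0]);v=int(b[1]);D=dark(d,(u-90,v-80,u+60,v+50));print(T.round(4),D[:3])
    for th in range(-30,95,10):
        t=np.radians(th);print(th,proj(d,g-.1215*np.cos(t)*np.array([0,0,1])-.1215*np.sin(t)*ax).round(),end=' ')
    print(); return d
E
python3 -c "
from h import *
knife()"
```

```text
Traceback (most recent call last):
  File "h.py", line 33, in knife
    s=get_state();T=s['tcp_pos'];print('F',s['contact_force'].round(1),s['gripper_width'].round(4))
                                                                       ^^^^^^^^^^^^^^^^^^^^^^^^
AttributeError: 'float' object has no attribute 'round'
```

```bash
sed -i "s/s\['gripper_width'\].round(4)/s['gripper_width']/" h.py; python3 -c "
from h import *
knife()"
```

```text
F [-0.5  0.4  0. ] 0.01689347051905542
[0.6208 0.0628 0.1067] [(201, array([269., 224.], dtype=float32), array([279.1, 275.6], dtype=float32), array([52.4, 10.2])), (83, array([278., 191.], dtype=float32), array([288. , 202.1], dtype=float32), array([14.8,  9.9]))]
-30 [290. 253.] -20 [286. 262.] -10 [281. 271.] 0 [276. 278.] 10 [271. 285.] 20 [266. 291.] 30 [261. 295.] 40 [256. 297.] 50 [251. 298.] 60 [247. 297.] 70 [243. 294.] 80 [240. 288.] 90 [238. 281.]
```

No contact with the floor yet, so the knife is still vertical. I'll go back and press down further first.

>>> send_rows --moves '[{"slide": [-0.08,0,-0.02],"turn": 0,"gripper": 0},{"slide": [-0.16,0,-0.01],"turn": 0,"gripper": 0},{"slide": [-0.16,0,0.02],"turn": 0,"gripper": 0},{"slide": [-0.16,0,0.03],"turn": 0,"gripper": 0},{"slide": [-0.16,0,0.03],"turn": 0,"gripper": 0}]'

```text
time_s: 19.2
tcp_pos: [0.6444, 0.0667, 0.1014]
eef_rot: [-180.0, -0.0, -170.0]
contact_force: [0.4, 0.8, 1.9]
gripper_width: 0.0159
gripper_force: 4.0
```

>>> send_rows --moves '[{"slide": [0,0,0.01],"turn": 0,"gripper": 0},{"slide": [0,0,0.02],"turn": 0,"gripper": 0},{"slide": [0,0,0.03],"turn": 0,"gripper": 0},{"slide": [0,0,0.03],"turn": 0,"gripper": 0},{"slide": [0,0,0.03],"turn": 0,"gripper": 0}]'

```text
time_s: 19.62
tcp_pos: [0.6448, 0.0668, 0.0976]
eef_rot: [-180.0, 0.1, -170.0]
contact_force: [-0.8, -0.8, 4.4]
gripper_width: 0.0136
gripper_force: 4.0
```

>>> send_rows --moves '[{"slide": [0.05,0,0.0],"turn": 0,"gripper": 0},{"slide": [0.1,0,0.01],"turn": 0,"gripper": 0},{"slide": [0.15,0,0.02],"turn": 0,"gripper": 0},{"slide": [0.2,0,0.03],"turn": 0,"gripper": 0},{"slide": [0.2,0,0.03],"turn": 0,"gripper": 0}]'

```text
time_s: 20.03
tcp_pos: [0.613, 0.0612, 0.0918]
eef_rot: [180.0, -0.1, -170.0]
contact_force: [-0.7, -0.4, 0.1]
gripper_width: 0.014
gripper_force: 4.0
```

```bash
python3 -c "
from h import *
knife()"
```

```text
F [-0.7 -0.4  0.1] 0.013970067429482237
[0.613  0.0612 0.0918] [(249, array([271.4, 291.1], dtype=float32), array([275.5, 230.3], dtype=float32), array([ 8.4, 61. ])), (93, array([281. , 192.4], dtype=float32), array([289.6, 207.6], dtype=float32), array([15.8, 11.2]))]
-30 [292. 256.] -20 [287. 265.] -10 [283. 273.] 0 [278. 280.] 10 [273. 287.] 20 [268. 292.] 30 [263. 297.] 40 [258. 299.] 50 [254. 300.] 60 [249. 299.] 70 [246. 296.] 80 [243. 291.] 90 [242. 284.]
```

It is tipping, now about 15°. I'll continue along the arc.

>>> send_rows --moves '[{"slide": [0.085,0,0.035],"turn": 0,"gripper": 0},{"slide": [0.18,0,0.08],"turn": 0,"gripper": 0},{"slide": [0.27,0,0.14],"turn": 0,"gripper": 0},{"slide": [0.34,0,0.2],"turn": 0,"gripper": 0},{"slide": [0.34,0,0.2],"turn": 0,"gripper": 0}]'

```text
time_s: 20.5
tcp_pos: [0.5623, 0.0522, 0.0608]
eef_rot: [-180.0, -0.2, -170.0]
contact_force: [-0.8, 0.1, -0.4]
gripper_width: 0.0139
gripper_force: 4.0
```

```bash
python3 -c "
from h import *
knife()"
```

```text
F [-0.8  0.1 -0.4] 0.013869193096701886
[0.5623 0.0522 0.0608] [(164, array([278.2, 270.5], dtype=float32), array([289.1, 225. ], dtype=float32), array([10. , 46.9])), (76, array([294.6, 187.2], dtype=float32), array([301.5, 202.8], dtype=float32), array([16.,  9.])), (73, array([244.6, 197.3], dtype=float32), array([257.8, 187.8], dtype=float32), array([12., 17.]))]
-30 [302. 250.] -20 [298. 259.] -10 [294. 266.] 0 [290. 273.] 10 [285. 279.] 20 [281. 284.] 30 [276. 288.] 40 [272. 290.] 50 [268. 291.] 60 [265. 290.] 70 [262. 287.] 80 [260. 282.] 90 [258. 275.]
```

```bash
sed -i 's/(g<45)/(g<TH)/; s/^def dark/TH=45\ndef dark/' h.py; python3 - <<'E'
import h
from h import *
d=cap('scene');cap('top');cap('wrist')
g=cv2.cvtColor(d['img'],cv2.COLOR_RGB2GRAY)
for v in range(246,302,4): print(v,' '.join('%3d'%x for x in g[v,238:300:2]))
for c in('scene','top','wrist'):
  for n in('knife_butt','knife_mid','knife_tip'):
    for r in optics.look_for(c,n)[:1]: print(c,n,round(r['p'],2),np.round(r['location'],3))
E
```

```text
246 141 143 144 147 151 143 139 125 132 149 173 176 175 174 174 175 176 170 173 155 153 238 163  40  36 225 240 239 237 228 238
250 142 144 147 145 149 142 146 142 177 171 175 174 175 176 175 174 168 165 154 155 173 153  35  39 190 241 241 241 241 241 241
254 174 181 187 194 185 180 174 172 175 176 176 176 175 175 175 174 156 155 165 174 227  43  40  64 238 241 241 241 241 241 241
258 175 175 175 176 175 175 175 175 174 175 176 175 176 169 167 154 156 174 215 241 175  37  36 203 241 241 241 240 240 241 241
262 235 174 175 175 175 175 175 175 175 174 175 171 174 155 153 164 174 238 240 222  39  48 142 241 240 240 241 241 240 241 230
266 241 241 241 238 218 174 175 175 175 174 218 242 155 154 178 214 240 240 241 103  46  46 239 241 240 240 241 240 241 190 175
270 241 240 241 241 241 241 230 175 177 242 234 232 181 176 214 241 240 240 207  43  48 203 241 241 241 241 241 241 190 174 175
274 241 240 240 241 241 190 175 219 242 232 232 200 174 174 175 227 240 234  40  47 144 241 241 240 241 241 224 174 175 177 241
278 240 241 240 190 175 179 242 234 232 235 240 240 174 175 175 189 241 103 
[... 197 characters left out ...]
77 177 177 195 225 240 240 241 240 241 240 175 163  41  47  71 240 241 240 230 174 175 168 242 233 231 182  99
290 101  95  96 139 178 177 177 178 178 177 178 198 234 241 211 174 160 131 236 240 240 225 175 175 190 241 232 232 161 103 102
294  99 102 100 101  99  99  99 104 140 162 194 177 176 176 178 181 204 238 242 222 175 175 173 218 241 231 225 117 103 102 101
298  97 100 102 102 100 101  96  98 102 104  97  86 101 171 186 178 177 178 177 179 184 214 242 238 231 215  98 103  99 102 103
scene knife_mid 0.78 [0.612 0.066 0.05 ]
scene knife_tip 0.57 [0.61  0.065 0.054]
wrist knife_butt 0.71 [0.568 0.054 0.091]
wrist knife_mid 0.78 [0.564 0.055 0.086]
wrist knife_tip 0.62 [0.569 0.054 0.088]
```

The knife's butt is at (272,288) on the floor, so it is tipped about 45–50°. I'll lower along the arc until nearly flat.

>>> send_rows --moves '[{"slide": [0.045,0,0.07],"turn": 0,"gripper": 0},{"slide": [0.085,0,0.135],"turn": 0,"gripper": 0},{"slide": [0.115,0,0.2],"turn": 0,"gripper": 0},{"slide": [0.135,0,0.25],"turn": 0,"gripper": 0},{"slide": [0.135,0,0.25],"turn": 0,"gripper": 0}]'

```text
time_s: 21.57
tcp_pos: [0.5438, 0.0489, 0.0235]
eef_rot: [-180.0, -0.1, -170.0]
contact_force: [-0.2, -0.2, 0.2]
gripper_width: 0.0138
gripper_force: 4.0
```

```bash
python3 - <<'E'
from h import *
d=knife()
T=get_state()['tcp_pos']
g=cv2.cvtColor(d['img'],cv2.COLOR_RGB2GRAY)
for v in range(246,302,4): print(v,' '.join('%3d'%x for x in g[v,246:310:2]))
E
```

```text
F [-0.2 -0.2  0.2] 0.013773227144361227
[0.5438 0.0489 0.0235] [(187, array([284.2, 187. ], dtype=float32), array([309.7, 208.2], dtype=float32), array([19., 29.])), (118, array([280.9, 268.7], dtype=float32), array([294.1, 232.5], dtype=float32), array([10. , 38.6])), (117, array([253.7, 210.5], dtype=float32), array([260.6, 193.2], dtype=float32), array([13.4, 19. ]))]
-30 [305. 256.] -20 [301. 264.] -10 [298. 272.] 0 [294. 278.] 10 [289. 284.] 20 [285. 289.] 30 [281. 293.] 40 [277. 295.] 50 [273. 296.] 60 [270. 295.] 70 [267. 292.] 80 [266. 287.] 90 [265. 281.] 
246 149 142 138 125 130 148 172 174 174 174 173 174 174 169 173 154 152 166 169 151 157  56  36  35 152  80 154 158 144 133 225 240
250 158 155 144 140 176 169 174 174 174 174 174 173 167 166 153 155 173 174 174 174  70  33  37 152 174  95 158 158 151 238 224 173
254 225 179 173 172 173 174 174 174 174 174 172 173 154 153 164 174 175 173 175 112  34  33 151 173 173 213 240 240 240 188 173 173
258 240 240 240 237 217 175 173 174 173 215 241 153 155 172 174 173 174 173 113  34  31 126 174 174 214 240 240 229 173 172 166 242

[... 619 characters left out ...]
 174 174 213 240 231 224 115 103 105 102
282 233 233 231 231 238 240 240 240 240 240 223 174 152  39  64  71 240 240 240 228 174 173 173 219 240 231 218 104 103 103 100 101
286 176 176 193 226 240 239 240 240 240 240 174 162  44  63  72 238 240 240 228 174 173 168 242 231 231 180  99 102 102 101  98 100
290 176 176 176 176 176 176 177 198 234 239 199 150  51  71 238 240 240 224 173 173 188 241 231 231 161 101 102 103 100 100 100 101
294 100  97 100 102 137 161 193 176 176 177 176 179 201 237 241 221 173 173 173 217 240 231 224 117 104 102 101 103 101  99  99 100
298 100 101  95  99 101 104  97  83 100 170 185 176 176 175 176 175 181 212 241 237 230 215  97 103  99 102 102 100  99 105 106 103
```

It is nearly flat now (~75°), with the butt at (270,291). I'll lower a bit more, open gently, then rise.

>>> send_rows --moves '[{"slide": [0.005,0,0.03],"turn": 0,"gripper": 0},{"slide": [0.015,0,0.06],"turn": 0,"gripper": 0},{"slide": [0.015,0,0.07],"turn": 0,"gripper": 0},{"slide": [0.015,0,0.07],"turn": 0,"gripper": 0},{"slide": [0.015,0,0.07],"turn": 0,"gripper": 0}]'

```text
time_s: 22.03
tcp_pos: [0.5431, 0.049, 0.0143]
eef_rot: [-180.0, -0.0, -170.0]
contact_force: [-0.1, -0.1, -0.7]
gripper_width: 0.0135
gripper_force: 4.0
```

>>> send_rows --moves '[{"slide": [0,0,0],"turn": 0,"gripper": 0.2},{"slide": [0,0,0],"turn": 0,"gripper": 0.25},{"slide": [0,0,0],"turn": 0,"gripper": 0.25},{"slide": [0,0,0],"turn": 0,"gripper": 0.25},{"slide": [0,0,0],"turn": 0,"gripper": 0.25}]'

```text
time_s: 22.45
tcp_pos: [0.543, 0.049, 0.0144]
eef_rot: [180.0, 0.0, -170.0]
contact_force: [-0.0, -0.5, -0.6]
gripper_width: 0.0221
gripper_force: 0.0
```

>>> send_rows --moves '[{"slide": [0,0,-0.1],"turn": 0,"gripper": 0.25},{"slide": [0,0,-0.25],"turn": 0,"gripper": 0.25},{"slide": [0,0,-0.5],"turn": 0,"gripper": 0.25},{"slide": [0,0,-0.75],"turn": 0,"gripper": 0.25},{"slide": [0,0,-1],"turn": 0,"gripper": 0.25}]'

```text
time_s: 22.87
tcp_pos: [0.5425, 0.0487, 0.1659]
eef_rot: [-180.0, -0.0, -170.0]
contact_force: [1.5, 0.1, -0.7]
gripper_width: 0.0217
gripper_force: 0.0
```

>>> send_rows --moves '[{"slide": [0.3,0.3,-0.4],"turn": 0,"gripper": 0.25},{"slide": [0.5,0.5,-0.5],"turn": 0,"gripper": 0.25},{"slide": [0.5,0.8,-0.5],"turn": 0,"gripper": 0.25},{"slide": [0.5,0.8,-0.5],"turn": 0,"gripper": 0.25},{"slide": [0.5,0.8,-0.5],"turn": 0,"gripper": 0.25}]'

```text
time_s: 23.28
tcp_pos: [0.447, 0.1587, 0.2426]
eef_rot: [179.8, 0.3, -169.8]
contact_force: [0.8, 0.1, -0.2]
gripper_width: 0.0218
gripper_force: 0.0
```

```bash
python3 - <<'E'
import h
from h import *
h.TH=75
t=cap('top');s=cap('scene')
for c in('scene','top'):
  for n in('wax_knife','knife_butt','knife_tip','large_spool','small_spool','spool_stand','holder','plaster_model','dropper_bottle'):
    for r in optics.look_for(c,n)[:1]: print(c,n,round(r['p'],2),np.round(r['location'],3))
C=np.array([.581,-.007]);x=np.array([.985,.171]);y=np.array([-.171,.985])
for d,b in((t,(230,150,310,260)),(s,(240,215,335,300))):
  for q in dark(d,b):
    P=[ray(d,*p,.010)[:2]-C for p in q[1:3]];print(q,'tray xy',[(round(p@x,3),round(p@y,3)) for p in P])
print(get_state()['tcp_pos'])
E
```

```text
scene wax_knife 0.79 [0.593 0.06  0.014]
scene knife_butt 0.85 [0.595 0.06  0.013]
scene knife_tip 0.73 [0.597 0.065 0.013]
scene large_spool 0.65 [ 0.602 -0.041  0.041]
scene small_spool 0.79 [ 0.393 -0.259  0.033]
scene spool_stand 0.72 [ 0.558 -0.255  0.015]
scene holder 0.94 [0.446 0.254 0.059]
scene plaster_model 0.85 [0.765 0.219 0.02 ]
scene dropper_bottle 0.9 [ 0.723 -0.196  0.048]
top wax_knife 0.53 [0.587 0.06  0.015]
top knife_butt 0.65 [0.591 0.058 0.012]
top knife_tip 0.56 [0.589 0.056 0.017]
top large_spool 0.71 [0.75  0.214 0.016]
top small_spool 0.9 [ 0.384 -0.265  0.037]
top spool_stand 0.63 [ 0.548 -0.263  0.015]
top plaster_model 0.61 [0.755 0.215 0.021]
top dropper_bottle 0.6 [ 0.712 -0.206  0.059]
(140, array([233.3, 240.9], dtype=float32), array([234.5, 259.3], dtype=float32), array([18.,  9.])) tray xy [(np.float64(-0.071), np.float64(0.131)), (np.float64(-0.113), np.float64(0.134))]
(43, array([251.1, 170. ], dtype=float32), array([253.8, 191. ], dtype=float32), array([21.2,  3. ])) tray xy [(np.float64(0.084), np.float64(0.065)), (np.float64(0.035), np.float64(0.066))]
(205, array([269.5, 290.7], dtype=float32), array([294.9, 249.9], dtype=float32), array([ 4.3, 48. ])) tray xy [(np.float64(0.087), np.float64(0.067)), (np.float64(-0.035), np.float64(0.061))]
[0.44826543 0.15417322 0.23932605]
```

```bash
python3 -c "
from h import *
print(order.close_job())"
```

```text
the job is handed in; nothing more can be done
None
```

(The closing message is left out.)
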